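# Prop the recipe tablet against the bread box

## Robot

A 6-joint arm with a two-finger parallel gripper is mounted at the origin on a cart in front of the work surface, level with it; the furniture and walls round the work are solid. World frame = base frame: x ahead of the robot, y to its left, z up, the work surface at z = 0. Lengths are in mm, angles in rad, forces in N, time in s.
With the tool pointing down it reaches from about 350 to 775 mm from the base axis. Payload 5.5 kg.
Tool frame: the origin (TCP) lies on the mounting face of the last link; the fingertips stand 173 mm ahead of it and the grasp point (between the pads) lies manip.pinch_z ahead of it (manip.pinch_z is the distance from the TCP to the grasp point, in mm); z points along the fingers, y is the line along which they close (so a half turn about z gives the same grasp; the last joint's range is limited). The gripper opens to 85 mm and grips with 20 to 120 N. Pads are 22 mm wide; open, the fingers measure 114 mm over their backs; the gripper's body (76 mm by 85 mm) begins 54 mm behind the grasp point. The pads swing forward as they close: fully open they stand 13 mm farther back than shut.
Start: joints at [-1.288, 0.313, 0.046, 1.304, 0, 1.431], TCP at [235.928, -524.396, 404.723] pointing down, gripper open.
Joint ranges: [-2.76, 2.76], [-0.86, 1.69], [-1.03, 1.26], [-2.2, 2.34], [-1.47, 1.5], [-3.14, 3.14]. Speed limits (rad/s): [2.57, 2.57, 3.14, 3.14, 3.14, 3.14].

## Interface

Orientations are given as a unit quaternion [x, y, z, w].
In Python, from station import manip gives the robot as it stands.
- The arm moves only by the tool play_rows, never from a script. Its argument "increments" is a list of rows, each a list of 7 numbers: the shift along the world's x, y, z in units of 250 mm (1.0 is 250 mm), then the turn, a rotation vector about the world's x, y, z in units of 180 degrees (1.0 is 180 degrees), then the opening, from 0 (shut) to 1 (fully open). In form: [[tx, ty, tz, wx, wy, wz, hand], ...]. A call has 1 to 5 rows; each row shifts and turns the commanded pose from where the row before left it; what a row does not reach is not made up. A row lasts 1/10 s, in which the tool goes at most 50 mm and 8.59 degrees, less where a joint would pass 70% of its speed; a pose out of reach is approached as far as the arm can. A call with a number of a shift or a turn outside -1 to 1 is refused whole. A call with a gripper value outside its range is refused whole. The fingers move at their own pace and stop on an object; "squeeze" is the grip in N (left out, the last holds). Time passes only in rows, so rows that do not move let the fingers close. It gives the time, the measured TCP pose, the force, the opening and the grip force at its end, in the units of the state.
- manip.get_state(): the state, without advancing time (a new reading comes with each control period).
- manip.snapshot(name): name is "side" or "top"; returns a dict with "color" (384x512x3 uint8, red, green, blue), "depth" (384x512 float32, mm along the optical axis (not along the pixel's ray), 0 where there is no reading), "fx", "fy", "cx", "cy" (pixels), "k1" (the pictures are not rectified: a ray, as slopes to the right and down, at radius r is drawn at 1 + k1 r^2 times it, then the intrinsics apply), "R" (3x3) and "t" (3): a world point X has camera coordinates R X + t. Camera axes: x right, y down, z forward; pixel columns grow to the right and rows downward; lengths in mm; the calibration is good to about 2 mm. A picture is of the moment at which its call begins.
- manip.job_done(): hands the job in; it is judged then, once.
The state is a dict: "time_s": time; "joint_positions": joint angles; "joint_velocities": joint speeds; "effort": joint torques, N m; "tool_pos": TCP position; "orientation": TCP orientation; "contact_force": force on the tool from outside, world axes, zero at the start; "wrist_torque": the same for the moment, N m; "opening": finger opening in mm; "grip_force": force on a finger pad.
Only numpy, scipy, OpenCV 4.12 (cv2) and the standard library are available. Lean on these libraries where they do the work, as an engineer would, in place of code of your own. Each camera call takes 0.05 s, during which the arm holds its last target. There are 200 camera calls.

## Task

Take the tablet out of its charging dock and prop it up for the cook: standing on its lower short edge, leaning back about 30 degrees from upright against the middle of the bread box's long front, square to it, with the screen facing out. Let go of it, then stand the small tin upright on the worktop right up against the middle of the tablet's lower edge, as a stop so that it cannot slip. Leave the other things where they stand.

Things in the scene. Friction and masses are not known exactly. Their poses are not given: they have to be found in the camera images.
- tablet: tablet computer in a grey case with a black screen, 130 mm wide, 200 mm tall, 12 mm thick, 0.25 to 0.5 kg. It starts upright in the dock's slot, its top edge 213 mm above the worktop. Origin: centre of its lower short edge face; z runs up its height, y across its width, and the screen is on its -x face. Grip it across its 12 mm thickness at the top edge
- tablet_foot (a point): middle of the tablet's lower edge on the screen side (6 mm in -x from the tablet's origin); axes as the tablet's
- tablet_top (a point): middle of the tablet's top edge, 200 mm above its origin along the tablet's z; axes as the tablet's
- bread_box: low wooden bread box, 130 mm deep (x), 260 mm wide (y) and 110 mm high, heavy and fixed, flat plain long front facing -x of its frame, towards the robot. Origin: centre of its underside, on the worktop; the front face is at x = -65 mm, its upper edge rounded by 4 mm
- box_edge (a point): middle of the upper front edge of the bread box, 110 mm above the worktop; axes as the box's
- dock: grey charging dock, fixed, 76 mm deep (x), 140 mm wide (y), 46 mm high, with a slot 14 mm wide along its y, open at the top and both ends, slot floor 13 mm above the worktop. Origin: centre of its underside. The tablet lifts straight up out of it. Dock and small tin stand one left and one right of the bread box, either way round
- tin_small: small unopened tin with a paper wrapper, standing near the front of the worktop to one side of the bread box (the taller and slimmer of the two loose tins; the tins at the back wall stay there): a cylinder 57 mm in diameter, 72 mm high, 0.18 kg, loose and upright. Origin: centre of its underside, z up
- tin_tomato: bystander: squat tin, 75 mm in diameter, 58 mm high, loose. Origin: centre of its underside
- salt_shaker: bystander: salt shaker, 44 mm in diameter, 90 mm high, loose. Origin: centre of its underside
- egg_cup: bystander: stoneware egg cup, 49 mm in diameter, 62 mm high, loose. Origin: centre of its underside
- oil_cruet: bystander: glazed oil cruet with a cork, to the right of the bread box (another at the back wall is fixed), 60 mm in diameter, 142 mm high, loose. Origin: centre of its underside
There are look-alikes about, which are no part of the job. What is shaped like the tin_small but green is not meant.

How it is judged:
By the outcome, as a careful person would: the job done as asked, in the order asked, and still so for the second after the job is handed in, with the robot touching nothing.
It also fails if it takes over 56 s, if anything falls off the work surface, if the arm or the gripper's body presses on something with over 40 N, if the wrist force passes 120 N, or if a joint passes its speed limit or range.

## Working session

There is one attempt and no reset: what is moved stays moved. The work goes in short steps, Python scripts to look and compute and a tool call to move; the robot and the scene stay as the last step left them, time stands still between calls to the robot, and variables do not carry over. Pictures are saved under pics/ and viewed, at most 10 in all, crops included, and the job is handed in when it is done.

Besides the shell and the picture viewer there is one more tool, called after "Emit:" by a JSON object that holds its "op" and its "data", one argument or row to a line. play_rows: Moves the arm, as the interface text tells. Shifts and turns lie within -1 to 1; 1 stands for 250 mm of shift or 180 degrees of turn. Its arguments: {"type":"object","properties":{"increments":{"type":"array"},"squeeze":{"type":"number"}},"required":["increments"]}

```bash
ls; mkdir -p pics
cat > h.py <<'E'
import numpy as np, cv2, pickle
from station import manip
def snap(n,f):
    s=manip.snapshot(n); pickle.dump(s,open(f'pics/{f}.pkl','wb'))
    cv2.imwrite(f'pics/{f}.png',s['color'][:,:,::-1]); return s
def load(f): return pickle.load(open(f'pics/{f}.pkl','rb'))
def cloud(s):
    h,w=s['depth'].shape; K=np.array([[s['fx'],0,s['cx']],[0,s['fy'],s['cy']],[0,0,1.]])
    u,v=np.meshgrid(np.arange(w),np.arange(h))
    p=np.stack([u,v],-1).reshape(-1,1,2).astype(float)
    D=np.array([s['k1'],0,0,0,0.])
    n=cv2.undistortPointsIter(p,K,D,None,None,(3,50,1e-9)).reshape(h,w,2) if hasattr(cv2,'undistortPointsIter') else cv2.undistortPoints(p,K,D).reshape(h,w,2)
    d=s['depth'][...,None]
    c=np.concatenate([n*d,d],-1)
    X=(c-np.array(s['t']))@np.array(s['R']); X[s['depth']<=0]=np.nan
    return X
E
python3 - <<'E'
from h import *
print(manip.pinch_z, manip.get_state())
for n in('side','top'):
    s=snap(n,n+'0'); print({k:s[k] for k in s if k not in('color','depth')}, -np.array(s['R']).T@np.array(s['t']))
a=cv2.imread('pics/side0.png');b=cv2.imread('pics/top0.png')
cv2.imwrite('pics/both0.png',cv2.resize(np.vstack([a,b]),None,fx=.78,fy=.78))
E
```

```text
pics
154.70000000000002 {'time_s': 0.0, 'joint_positions': array([-1.28761528e+00,  3.14024928e-01,  4.49860727e-02,  1.30356170e+00,
        4.82144314e-05,  1.43119812e+00]), 'joint_velocities': array([-0.00023564, -0.00023636,  0.00029643,  0.00026767,  0.00138145,
       -0.00041826]), 'effort': array([-1.02019126e-04, -4.80630183e+01,  2.98531348e+01,  1.95249554e-02,
       -2.92785717e-04, -2.00978297e-05]), 'tool_pos': array([ 235.8674665 , -524.19871654,  403.79750628]), 'orientation': array([ 9.77739896e-01,  2.09818689e-01, -4.06631548e-05, -9.01517184e-04]), 'contact_force': array([ 0.52574897, -0.21545863, -0.08219697]), 'wrist_torque': array([-0.03279032, -0.01371158, -0.03704645]), 'grip_force': 0.0, 'opening': 85.72168741827737}
{'fx': 357.78107916804146, 'fy': 357.78107916804146, 'cx': 246.90221347087356, 'cy': 194.40649978680005, 'k1': -0.01490944417750159, 'R': array([[ 0.91119731, -0.41193984, -0.00500297],
       [-0.21413038, -0.46320477, -0.85999391],
       [ 0.35194835,  0.78469543, -0.51027977]]), 't': array([-560.82407054,  261.22532768,  707.85410013])} [ 317.82957943 -665.47483552  583.05003106]
{'fx': 381.1189910137627, 'fy': 381.1189910137627, 'cx': 261.4632599764344, 'cy': 193.2260157202866, 'k1': -0.11626530006054372, 'R': array([[-3.39493883e-03, -9.99994102e-01,  5.19867624e-04],
       [-9.98340384e-01,  3.35943674e-03, -5.74908031e-02],
       [ 5.74887175e-02, -7.14182603e-04, -9.98345901e-01]]), 't': array([  58.11946181,  630.87670331, 1357.40539095])} [ 551.991507     56.96916396 1391.39950142]
```

View pics/side0.png

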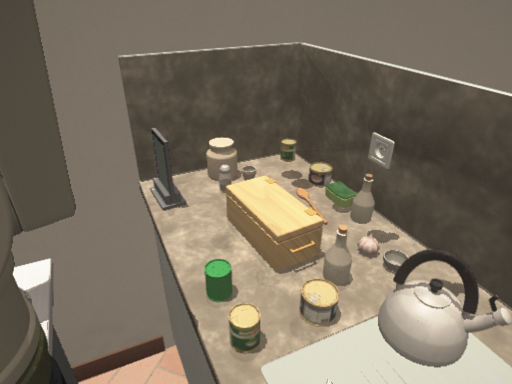

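View pics/top0.png

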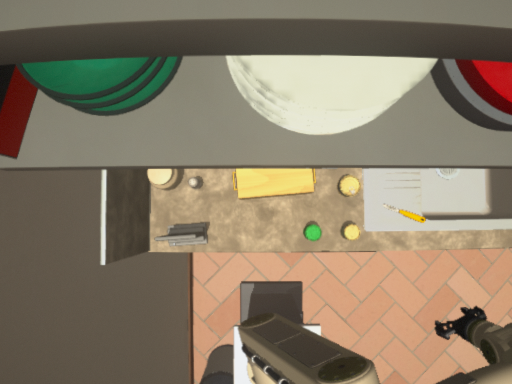

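Side view: the tablet stands in its dock at (165,170). The bread box is around (272,215), the small tin with the paper wrapper at (245,328), the solid green look-alike at (219,280), the squat tin at (320,300) and the cruet at (338,255). In the top view the small tin is at (351,232), the green one at (313,232), the dock at (187,233) and the box at (274,183). A shelf covers everything behind row 165.

Run:
```python
from h import *
S=load('side0');T=load('top0');A=cloud(S);B=cloud(T)
P=np.vstack([A.reshape(-1,3),B.reshape(-1,3)]);
def pr(n,X,u0,u1,v0,v1,lo,hi):
    p=X[v0:v1,u0:u1].reshape(-1,3);p=p[(p[:,2]>lo)&(p[:,2]<hi)]
    if len(p)==0: print(n,'none');return p
    print(n,len(p),'med',np.median(p,0).round(1),'p2',np.percentile(p,2,0).round(1),'p98',np.percentile(p,98,0).round(1));return p
print('shelf',[B[v,u].round(0) for u,v in((200,30),(200,150),(200,164),(400,164),(300,40))])
print('table',[B[v,u].round(1) for u,v in((230,230),(280,215))],[A[v,u].round(1) for u,v in((190,260),(180,235))])
def circ(n,p):
    c=cv2.minEnclosingCircle(p[:,:2].astype(np.float32));r=cv2.minAreaRect(p[:,:2].astype(np.float32));print(n,'circ',c,'rect',r)
circ('tinT',pr('tinT',B,335,365,218,246,64,80))
circ('tinS',pr('tinS',A,225,265,300,355,66,80))
circ('greenT',pr('greenT',B,300,328,218,246,60,90))
circ('tomT',pr('tomT',B,335,362,172,198,50,66))
circ('tomS',pr('tomS',A,295,345,275,325,53,66))
circ('boxT',pr('boxT',B,228,322,166,205,100,125))
circ('boxS',pr('boxS',A,215,325,170,270,106,113))
circ('tabT',pr('tabT',B,150,215,215,250,195,230))
circ('tabTlow',pr('tabTlow',B,150,215,215,250,20,60))
circ('tabS',pr('tabS',A,145,190,120,200,60,230))
circ('dockS',pr('dockS',A,145,190,170,215,40,50))
for n,u,v in(('cruet',342,230),('salt',225,170),('eggcup',250,172),('kettle',430,260)):print(n,A[v,u].round(0))
pr('cruet',A,320,355,222,285,20,160)
pr('side front',A,225,300,200,260,20,95)
```

```text
shelf [array([ 626.,   81., 1246.]), array([648., 147., 835.]), array([627., 147., 836.]), array([ 627., -151.,  834.]), array([ 626.,   40., 1236.])]
table [array([498.4, 170.9,   1.9]), array([552.3, -11.5,  -2.4])] [array([465. ,   6.6,  -3. ]), array([469.5, 115.5,  -2.8])]
tinT 199 med [ 492.  -258.2   69.4] p2 [ 467.6 -283.3   64.5] p98 [ 516.3 -230.1   74.3]
tinT circ ((493.9050598144531, -256.9679260253906), 29.190580368041992) rect ((493.3418884277344, -256.18426513671875), (52.415184020996094, 55.97879409790039), 1.3215051889419556)
tinS 581 med [ 492.3 -259.9   67.4] p2 [ 466.4 -286.4   66.1] p98 [ 518.2 -233.2   70.8]
tinS circ ((492.5259094238281, -259.43316650390625), 28.951276779174805) rect ((491.79266357421875, -259.7720947265625), (55.616207122802734, 55.9905891418457), 17.577728271484375)
greenT 218 med [ 489.5 -122.1   69.2] p2 [ 464.9 -148.9   63.7] p98 [517.1 -97.4  75.2]
greenT circ ((490.0890808105469, -122.0616683959961), 28.687694549560547) rect ((489.9578552246094, -121.5126724243164), (55.383338928222656, 54.18756103515625), 45.650840759277344)
tomT 328 me
[... 1649 characters left out ...]
((534.947265625, 373.2255554199219), 126.99882507324219) rect ((492.2801513671875, 397.73175048828125), (251.63479614257812, 142.09469604492188), 59.54647445678711)
dockS 188 med [473.5 301.6  43.4] p2 [459.2 259.1  40.3] p98 [509.1 379.9  48.5]
dockS circ ((477.111572265625, 322.36053466796875), 65.44268798828125) rect ((484.1408996582031, 322.8717956542969), (49.4891242980957, 129.5970458984375), 4.975593090057373)
cruet [ 745. -197.  138.]
salt [667. 279.  76.]
eggcup [747. 266.  58.]
kettle [ 794. -368.  174.]
cruet 1102 med [ 740.9 -201.7   66.9] p2 [ 681.2 -240.9   22.8] p98 [ 766.8 -112.5  139.7]
side front 1689 med [627.4 -66.2  59.8] p2 [ 611.6 -124.3   22.2] p98 [692.1 118.2  93.4]
```

Run:
```python
from h import *
S=load('side0');T=load('top0');A=cloud(S);B=cloud(T)
def line(p,n):  # x = a + b y, robust
    x,y=p[:,0],p[:,1];k=np.ones(len(x),bool)
    for _ in range(8):
        b,a=np.polyfit(y[k],x[k],1);r=x-a-b*y;k=abs(r)<max(2.5*r[k].std(),1.5)
    print(n,'n',k.sum(),'x at mid',a+b*np.mean(y[k]),'y',y[k].min(),y[k].max(),'yaw deg',-np.degrees(np.arctan(b)),'sd',r[k].std(),'x(y=10)',a+b*10)
f=A[180:270,215:325].reshape(-1,3);f=f[(f[:,2]>20)&(f[:,2]<95)&(f[:,0]<640)&(f[:,1]<140)&(f[:,1]>-110)];line(f,'box front side')
f=B[160:215,228:322].reshape(-1,3);f=f[(f[:,2]>95)&(f[:,2]<125)]
ys=np.arange(-105,130,6);e=np.array([[np.percentile(f[abs(f[:,1]-y)<4][:,0],1),y] for y in ys]);line(e,'box edge top')
t=B[205:260,150:215].reshape(-1,3);t=t[(t[:,2]>195)&(t[:,2]<225)];line(t,'tab top');print(t[:,1].min(),t[:,1].max())
t=A[120:200,145:190].reshape(-1,3);t=t[(t[:,2]>60)&(t[:,2]<225)&(t[:,1]<400)]
for lo in(60,90,120,150,180):
    q=t[(t[:,2]>lo)&(t[:,2]<lo+30)];line(q,f'tab face z{lo}')
for nm,X,(v0,v1,u0,u1) in(('topdock',B,(215,250,150,215)),('sidedock',A,(170,215,145,190))):
    q=X[v0:v1,u0:u1].reshape(-1,3);q=q[(q[:,2]>36)&(q[:,2]<52)];c=cv2.minAreaRect(q[:,:2].astype(np.float32));print(nm,c)
c=[cv2.resize(S['color'][110:220,135:215],(560,770)[::1] and (436,600)),cv2.resize(T['color'][215:255,145:220],(364,600))]
cv2.imwrite('pics/crop.png',np.hstack([c[0],c[1]])[:,:,::-1])
```

```text
box front side n 1105 x at mid 621.7640482827217 y -109.37202106664688 133.91024867910244 yaw deg 4.826005133515763 sd 0.6621686959765369 x(y=10) 620.9347765785566
box edge top n 40 x at mid 620.4779686939961 y -105.0 129.0 yaw deg 4.910344118659292 sd 0.7814931918844493 x(y=10) 620.6497929148493
tab top n 170 x at mid 485.04229516714685 y 261.7303130385921 388.3417673567195 yaw deg 4.229134983682139 sd 3.757447421522891 x(y=10) 508.46032332750804
261.7303130385921 388.3417673567195
tab face z60 n 93 x at mid 478.46133418146474 y 258.94844685546536 384.732805692319 yaw deg 4.6229982624292605 sd 0.4785741884377064 x(y=10) 503.2165490740456
tab face z90 n 91 x at mid 479.290415362091 y 259.5207724504034 382.62890617409516 yaw deg 4.584266304535927 sd 0.6931931258683708 x(y=10) 503.34253514722866
tab face z120 n 97 x at mid 479.6562846120777 y 258.4352333599154 387.768926068498 yaw deg 3.403401149719312 sd 0.9784342196472091 x(y=10) 497.717633173951
tab face z150 n 107 x at mid 480.1989053021106 y 257.67654083428727 384.3372695579884 yaw deg 3.2219922918808375 sd 0.981687828717499 x(y=10) 497.24331444232166
tab face z180 n 123 x at mid 481.16740086735797 y 259.14292147125377 383.94666940320775 yaw deg 3.8513803305512355 sd 1.1885181463913492 x(y=10) 501.6253171134328
topdock ((483.8816833496094, 325.6427917480469), (49.88551712036133, 127.59164428710938), 2.3456361293792725)
sidedock ((480.80853271484375, 363.99029541015625), (50.19538497924805, 212.1614532470703), 4.573056221008301)
```

View pics/crop.png

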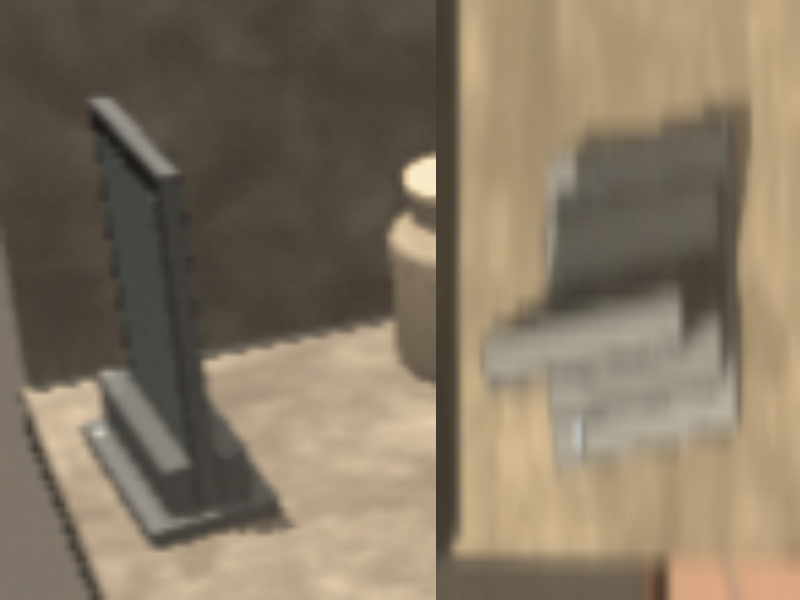

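The crop shows the screen, a dark inset, on the robot-facing (-x) face, so only yaw and lean need changing. Next I'll fix the box midline and work out the target poses.

```bash
cat > geo.py <<'E'
import numpy as np
th=np.radians(4.87); ex=np.array([np.cos(th),np.sin(th)]); ey=np.array([-np.sin(th),np.cos(th)])
E
python3 - <<'E'
from h import *; from geo import *
S=load('side0');T=load('top0');A=cloud(S);B=cloud(T)
for n,X,(v0,v1,u0,u1) in(('S',A,(165,275,215,330)),('T',B,(166,210,225,325))):
    p=X[v0:v1,u0:u1].reshape(-1,3);p=p[(p[:,2]>104)&(p[:,2]<116)]
    a=p[:,:2]@ex;b=p[:,:2]@ey
    for lo,hi in((620,650),(650,690)):
        k=(a>lo)&(a<hi);h,e=np.histogram(b[k],np.arange(-150,165,4));on=e[:-1][h>0.4*np.median(h[h>0])];print(n,lo,b[k].min(),b[k].max(),on.min(),on.max()+4)
    print(n,'front a',np.percentile(a,[.5,1,2,5]))
# tablet top extent in tablet frame
t=np.radians(4.3);fx=np.array([np.cos(t),np.sin(t)]);fy=np.array([-np.sin(t),np.cos(t)])
for n,X,(v0,v1,u0,u1) in(('S',A,(110,200,145,185)),('T',B,(205,260,150,215))):
    p=X[v0:v1,u0:u1].reshape(-1,3);p=p[(p[:,2]>190)&(p[:,2]<225)&(p[:,1]<410)]
    a=p[:,:2]@fx;b=p[:,:2]@fy;print(n,len(p),'a',np.percentile(a,[1,50,99]).round(1),'b',b.min(),b.max(),'z',np.percentile(p[:,2],[50,95]))
E
```

```text
S 620 -177.35895105951803 83.14014522588033 -150 82
S 650 -178.56983048634035 81.9107973063659 -150 82
S front a [619.16582993 619.7568793  620.47644779 622.85095491]
T 620 -175.5061186733876 83.95681051470335 -150 82
T 650 -175.3779693271841 84.6964068997609 -150 86
T front a [618.47437509 618.92098699 619.75267249 622.54657662]
S 159 a [500.5 504.4 514.2] b 221.11931560187452 347.0207655438967 z [206.00220191 211.62223486]
T 172 a [501.8 508.2 514.6] b 224.40640301360497 351.62386948488796 z [211.91905061 216.03543799]
```

Emit:
{"op": "play_rows", "data": {
  "increments": [
    [0.06, 0.05, 0.0125, 0.03, 0, 0.039, 0.6],
    [0.11, 0.1, 0.0125, -0.03, 0, 0.039, 0.6],
    [0.11, 0.1, 0.0125, 0, 0, 0.039, 0.6],
    [0.11, 0.1, 0.0125, 0, 0, 0.039, 0.6],
    [0.11, 0.1, 0.0125, 0, 0, 0.039, 0.6]
  ],
  "squeeze": 50
}}

```text
time_s: 0.6
tool_pos: [361.7, -410.8, 419.9]
orientation: [0.87, 0.494, -0.005, -0.001]
contact_force: [1.3, -0.2, -0.2]
opening: 51.1
grip_force: 0.0
```

Emit:
{"op": "play_rows", "data": {
  "increments": [
    [0.11, 0.1, 0.0125, 0, 0, 0.039, 0.6],
    [0.11, 0.1, 0.0125, 0, 0, 0.039, 0.6],
    [0.11, 0.1, 0.0125, 0, 0, 0.039, 0.6],
    [0.05, 0.05, 0, 0, 0, 0.039, 0.6],
    [0, 0, 0, 0, 0, 0.039, 0.6]
  ]
}}

```text
time_s: 1.1
tool_pos: [457.6, -322.3, 429.3]
orientation: [0.679, 0.734, -0.005, 0.001]
contact_force: [0.0, 0.0, -1.1]
opening: 51.3
grip_force: 0.0
```

Emit:
{"op": "play_rows", "data": {
  "increments": [
    [0.007, 0.08, 0, 0, 0, 0, 0.6],
    [0.007, 0.16, 0, 0, 0, 0, 0.6],
    [0.007, 0.16, 0, 0, 0, 0, 0.6],
    [0.007, 0.16, 0, 0, 0, 0, 0.6],
    [0.007, 0.16, 0, 0, 0, 0, 0.6]
  ]
}}

```text
time_s: 1.6
tool_pos: [463.9, -142.4, 429.4]
orientation: [0.683, 0.73, -0.005, 0.001]
contact_force: [1.1, 0.5, -0.7]
opening: 51.0
grip_force: 0.0
```

Emit:
{"op": "play_rows", "data": {
  "increments": [
    [0.007, 0.16, 0, 0, 0, 0, 0.6],
    [0.007, 0.16, 0, 0, 0, 0, 0.6],
    [0.007, 0.16, 0, 0, 0, 0, 0.6],
    [0.007, 0.16, 0, 0, 0, 0, 0.6],
    [0.007, 0.16, 0, 0, 0, 0, 0.6]
  ]
}}

```text
time_s: 2.1
tool_pos: [472.4, 57.5, 429.6]
orientation: [0.683, 0.73, -0.005, 0.001]
contact_force: [1.5, -0.6, 0.5]
opening: 51.1
grip_force: 0.0
```

Emit:
{"op": "play_rows", "data": {
  "increments": [
    [0.007, 0.16, 0, 0, 0, 0, 0.6],
    [0.007, 0.16, 0, 0, 0, 0, 0.6],
    [0.007, 0.16, 0, 0, 0, 0, 0.6],
    [0.007, 0.16, 0, 0, 0, 0, 0.6],
    [0.007, 0.16, 0, 0, 0, 0, 0.6]
  ]
}}

```text
time_s: 2.6
tool_pos: [481.2, 257.4, 429.5]
orientation: [0.683, 0.731, -0.005, 0.001]
contact_force: [0.1, -0.7, 0.4]
opening: 51.1
grip_force: 0.0
```

Emit:
{"op": "play_rows", "data": {
  "increments": [
    [0.005, 0.12, 0, 0, 0, 0, 0.6],
    [0, 0.06, 0, 0, 0, 0, 0.6],
    [0, 0, 0, 0, 0, 0, 0.6]
  ]
}}

```text
time_s: 2.9
tool_pos: [482.7, 302.2, 429.1]
orientation: [0.682, 0.732, -0.006, 0.001]
contact_force: [-0.5, -0.3, 0.7]
opening: 51.0
grip_force: 0.0
```

Run:
```python
from h import *
from scipy.spatial.transform import Rotation as R
s=manip.get_state();m=R.from_quat(s['orientation']).as_matrix();print(s['tool_pos'],m.round(4),s['joint_positions'].round(3),manip.pinch_z)
print('pinch',s['tool_pos']+154.7*m[:,2])
```

```text
[482.69420209 302.17145959 429.12964965] [[-0.071   0.9975 -0.0059]
 [ 0.9974  0.0709 -0.01  ]
 [-0.0095 -0.0066 -0.9999]] [ 0.42   0.302  0.091  1.368 -0.007  1.92 ] 154.70000000000002
pinch [481.77741322 300.62624621 274.4400837 ]
```

Emit:
{"op": "play_rows", "data": {
  "increments": [
    [0.005, 0.044, 0, 0.0016, -0.001, 0, 0.5],
    [0.005, 0.044, 0, 0.0016, -0.001, 0, 0.5],
    [0, 0, -0.04, 0, 0, 0, 0.5],
    [0, 0, -0.08, 0, 0, 0, 0.5],
    [0, 0, -0.08, 0, 0, 0, 0.5]
  ]
}}

```text
time_s: 3.4
tool_pos: [486.1, 322.0, 378.9]
orientation: [0.682, 0.731, 0.001, 0.001]
contact_force: [-0.5, 0.1, -0.3]
opening: 42.7
grip_force: 0.0
```

Emit:
{"op": "play_rows", "data": {
  "increments": [
    [0, 0, -0.06, 0, 0, 0, 0.5],
    [0, 0, -0.044, 0, 0, 0, 0.5],
    [0, 0, 0, 0, 0, 0, 0.5]
  ]
}}

```text
time_s: 3.7
tool_pos: [485.5, 321.8, 351.7]
orientation: [0.682, 0.731, -0.001, -0.0]
contact_force: [0.1, 0.4, -0.5]
opening: 42.4
grip_force: 0.0
```

Run:
```python
from h import *
s=manip.get_state();print(s['tool_pos'],s['contact_force'])
a=snap('side','g1')['color'];b=snap('top','g1t')['color']
c=[cv2.resize(a[70:220,120:240],(400,500)),cv2.resize(b[180:260,130:230],(400,500))]
cv2.imwrite('pics/g1c.png',np.hstack(c)[:,:,::-1])
```

```text
[485.45914899 321.8307551  351.67473401] [ 0.14123898  0.41121874 -0.54264015]
```

View pics/g1c.png

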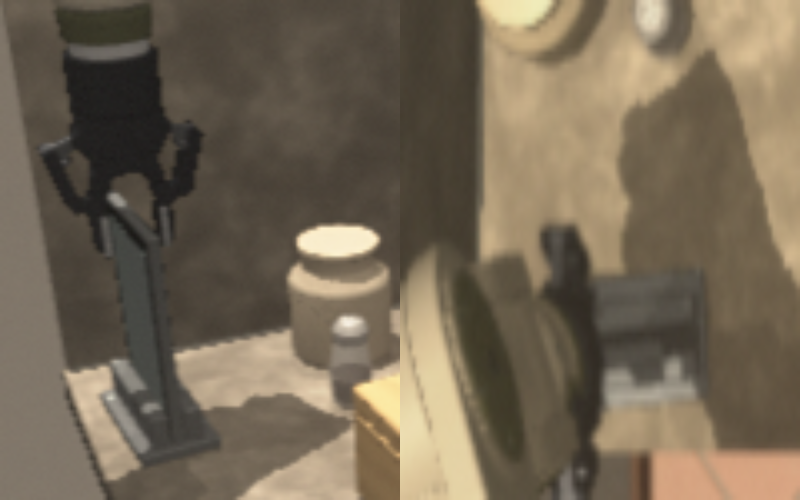

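The fingers straddle the tablet's top edge at about (135,225) in the side crop. Closing.

Emit:
{"op": "play_rows", "data": {
  "increments": [
    [0, 0, 0, 0, 0, 0, 0.1],
    [0, 0, 0, 0, 0, 0, 0],
    [0, 0, 0, 0, 0, 0, 0],
    [0, 0, 0, 0, 0, 0, 0],
    [0, 0, 0, 0, 0, 0, 0]
  ],
  "squeeze": 70
}}

```text
time_s: 4.3
tool_pos: [486.0, 322.7, 354.8]
orientation: [0.682, 0.731, 0.001, 0.001]
contact_force: [-0.9, 0.4, 6.4]
opening: 11.1
grip_force: 69.5
```

Emit:
{"op": "play_rows", "data": {
  "increments": [
    [0, 0, 0, 0, 0, 0, 0],
    [0, 0, 0, 0, 0, 0, 0]
  ]
}}

```text
time_s: 4.5
tool_pos: [486.0, 322.8, 354.8]
orientation: [0.682, 0.731, 0.001, 0.001]
contact_force: [-0.4, 0.1, 7.3]
opening: 11.2
grip_force: 69.5
```

Emit:
{"op": "play_rows", "data": {
  "increments": [
    [0, 0, 0.02, 0, 0, 0, 0],
    [0, 0, 0.04, 0, 0, 0, 0],
    [0, 0, 0.06, 0, 0, 0, 0],
    [0, 0, 0.08, 0, 0, 0, 0],
    [0, 0, 0.08, 0, 0, 0, 0]
  ]
}}

```text
time_s: 5.0
tool_pos: [485.8, 322.5, 424.2]
orientation: [0.682, 0.731, -0.0, 0.0]
contact_force: [-0.6, -0.1, -3.7]
opening: 11.1
grip_force: 68.3
```

Emit:
{"op": "play_rows", "data": {
  "increments": [
    [0, 0, 0.06, 0, 0, 0, 0],
    [0, 0, 0.03, 0, 0, 0, 0],
    [0, 0, 0, 0, 0, 0, 0],
    [0, 0, 0, 0, 0, 0, 0]
  ]
}}

```text
time_s: 5.4
tool_pos: [485.9, 322.5, 445.5]
orientation: [0.682, 0.731, 0.0, 0.0]
contact_force: [-0.0, -0.7, -4.0]
opening: 10.9
grip_force: 68.3
```

Run:
```python
from h import *
from scipy.spatial.transform import Rotation as R
s=manip.get_state();m=R.from_quat(s['orientation']).as_matrix();print(s['tool_pos'],m.round(4),s['contact_force'],s['wrist_torque'],s['joint_positions'].round(3))
S=snap('side','l1');A=cloud(S);T=snap('top','l1t');B=cloud(T)
t=A[60:220,130:190].reshape(-1,3);t=t[(t[:,2]>50)&(abs(t[:,0]-487)<25)&(t[:,1]<400)&(t[:,1]>240)&(t[:,2]<250)]
print(len(t),'zmin..',np.percentile(t[:,2],[0,.5,1,2,5]))
# fit face plane x=a+b y+c z
f=t[t[:,2]>95];k=np.ones(len(f),bool)
for _ in range(8):
    M=np.c_[np.ones(len(f)),f[:,1]-324,f[:,2]-200];c=np.linalg.lstsq(M[k],f[k,0],rcond=None)[0];r=f[:,0]-M@c;k=(abs(r)<2.0)
print(c,k.sum(),'yaw',-np.degrees(c[1]),'lean',np.degrees(c[2]),'y ext',f[:,1].min(),f[:,1].max())
for z in range(85,240,15):
    q=f[k&(abs(f[:,2]-z)<7)];
    if len(q): print(z,len(q),q[:,1].min().round(1),q[:,1].max().round(1))
```

```text
[485.88966472 322.54548766 445.46605245] [[-6.950e-02  9.976e-01  4.000e-04]
 [ 9.976e-01  6.950e-02 -1.000e-04]
 [-2.000e-04  4.000e-04 -1.000e+00]] [-0.04114315 -0.69266659 -3.97552889] [-0.0303744   0.01607504 -0.01423841] [ 0.448  0.323  0.159  1.406 -0.     1.95 ]
658 zmin.. [101.02385795 105.00250959 106.00222737 107.73125659 112.00588515]
[ 4.80270411e+02 -5.74414787e-02  1.98957378e-02] 491 yaw 3.291154299496436 lean 1.139941808332629 y ext 256.0603782660226 385.34217175970645
100 5 263.2 364.2
115 42 260.4 383.9
130 44 258.4 384.6
145 48 260.2 380.6
160 45 262.4 385.3
175 48 259.3 383.5
190 48 257.7 380.2
205 51 258.6 385.1
220 50 261.8 382.4
235 51 259.1 381.0
```

Emit:
{"op": "play_rows", "data": {
  "increments": [
    [0.01, -0.06, 0, 0, 0, 0.001, 0],
    [0, -0.12, 0, 0, 0, 0.001, 0],
    [0, -0.14, 0, 0, 0, 0.001, 0],
    [0, -0.14, 0, 0, 0, 0.001, 0],
    [0, -0.14, 0, 0, 0, 0.001, 0]
  ]
}}

```text
time_s: 6.0
tool_pos: [488.0, 170.8, 445.6]
orientation: [0.676, 0.737, 0.0, 0.0]
contact_force: [0.2, -0.2, -3.8]
opening: 11.0
grip_force: 68.4
```

Emit:
{"op": "play_rows", "data": {
  "increments": [
    [0, -0.14, 0, 0, 0, 0, 0],
    [0, -0.14, 0, 0, 0, 0, 0],
    [0, -0.14, 0, 0, 0, 0, 0],
    [0, -0.12, 0, 0, 0, 0, 0],
    [0, -0.1, 0, 0, 0, 0, 0]
  ]
}}

```text
time_s: 6.5
tool_pos: [487.8, 10.4, 445.8]
orientation: [0.677, 0.736, 0.0, 0.0]
contact_force: [-0.1, 0.2, -3.3]
opening: 10.8
grip_force: 68.3
```

Emit:
{"op": "play_rows", "data": {
  "increments": [
    [0, -0.06, 0, 0, 0, 0, 0],
    [0, -0.017, 0, 0, 0, 0, 0],
    [0, 0, 0, 0, 0, 0, 0]
  ]
}}

```text
time_s: 6.8
tool_pos: [488.1, -7.3, 445.9]
orientation: [0.677, 0.736, 0.0, 0.0]
contact_force: [-0.2, -0.2, -4.3]
opening: 11.3
grip_force: 68.3
```

Emit:
{"op": "play_rows", "data": {
  "increments": [
    [0.088, 0.008, -0.05, -0.0014, 0.0166, 0, 0],
    [0.088, 0.008, -0.05, -0.0014, 0.0166, 0, 0],
    [0.088, 0.008, -0.05, -0.0014, 0.0166, 0, 0],
    [0.088, 0.008, -0.05, -0.0014, 0.0166, 0, 0],
    [0.088, 0.008, -0.05, -0.0014, 0.0166, 0, 0]
  ]
}}

```text
time_s: 7.3
tool_pos: [599.4, 4.7, 383.1]
orientation: [0.67, 0.731, -0.096, -0.088]
contact_force: [-0.4, 0.5, -2.6]
opening: 10.5
grip_force: 69.0
```

Emit:
{"op": "play_rows", "data": {
  "increments": [
    [0.088, 0.008, -0.05, -0.0014, 0.0166, 0, 0],
    [0.088, 0.008, -0.05, -0.0014, 0.0166, 0, 0],
    [0.088, 0.008, -0.05, -0.0014, 0.0166, 0, 0],
    [0.088, 0.008, -0.05, -0.0014, 0.0166, 0, 0],
    [0.088, 0.008, -0.05, -0.0014, 0.0166, 0, 0]
  ]
}}

```text
time_s: 7.8
tool_pos: [709.4, 14.9, 320.6]
orientation: [0.653, 0.712, -0.19, -0.175]
contact_force: [1.7, -0.2, -3.0]
opening: 11.3
grip_force: 69.1
```

Emit:
{"op": "play_rows", "data": {
  "increments": [
    [0, 0, 0, 0, 0, 0, 0]
  ]
}}

```text
time_s: 7.9
tool_pos: [711.4, 14.8, 310.7]
orientation: [0.652, 0.711, -0.193, -0.179]
contact_force: [-0.0, 0.9, -6.6]
opening: 10.7
grip_force: 69.2
```

```bash
cat > tgt.py <<'E'
from h import *; from geo import *
from scipy.spatial.transform import Rotation as R
def tab(off=341.8,dy=1.5):
    s=manip.get_state();m=R.from_quat(s['orientation']).as_matrix();p=s['tool_pos']
    o=p+off*m[:,2]; up=-m[:,2]; n=m[:,1]; w=np.cross(up,n)
    o=o+dy*w
    print('tcp',p.round(1),'q',s['joint_positions'].round(3),'F',s['contact_force'].round(1))
    print('origin a,b,z',(o[:2]@ex).round(1),(o[:2]@ey).round(1),o[2].round(1),'lean',np.degrees(np.arctan2(up[:2]@ex,up[2])).round(2),'side lean',np.degrees(up[:2]@ey).round(2),'normal yaw',np.degrees(np.arctan2(n[1],n[0])).round(2))
    b=o+6*n; print('back lower edge a,z',(b[:2]@ex).round(1),b[2].round(1)); return o
E
python3 - <<'E'
from tgt import *
tab()
S=snap('side','t1');A=cloud(S);cv2.imwrite('pics/t1v.png',cv2.resize(S['color'],(800,600))[:,:,::-1])
f=A[90:250,150:330].reshape(-1,3);f=f[np.isfinite(f[:,0])]
a=f[:,:2]@ex;b=f[:,:2]@ey
for z in(40,60,80,100,120,140,160):
    k=(abs(f[:,2]-z)<4)&(a<612+max(0,z-105)*.6)&(a>480)&(abs(b+46)<80)
    if k.sum()>5: print(z,k.sum(),'a',np.percentile(a[k],[5,50,95]).round(1),'b',b[k].min().round(1),b[k].max().round(1))
E
```

```text
tcp [711.4  14.8 310.7] q [-0.077  0.975  0.882  2.004 -0.08   1.428] F [-0.   0.9 -6.6]
origin a,b,z 536.8 -43.6 16.1 lean 30.46 side lean -0.09 normal yaw 5.06
back lower edge a,z 542.0 13.0
40 105 a [540.8 543.8 546.9] b -95.1 19.3
60 124 a [553.2 555.8 563.6] b -109.7 17.9
80 130 a [564.5 567.6 572.5] b -108.8 17.7
100 140 a [576.4 579.6 585.6] b -109.4 21.4
120 146 a [588.1 591.1 596.5] b -108.5 20.9
140 139 a [600.  603.  607.5] b -109.2 21.1
160 133 a [612.  614.7 621.9] b -109.0 18.9
```

View pics/t1v.png

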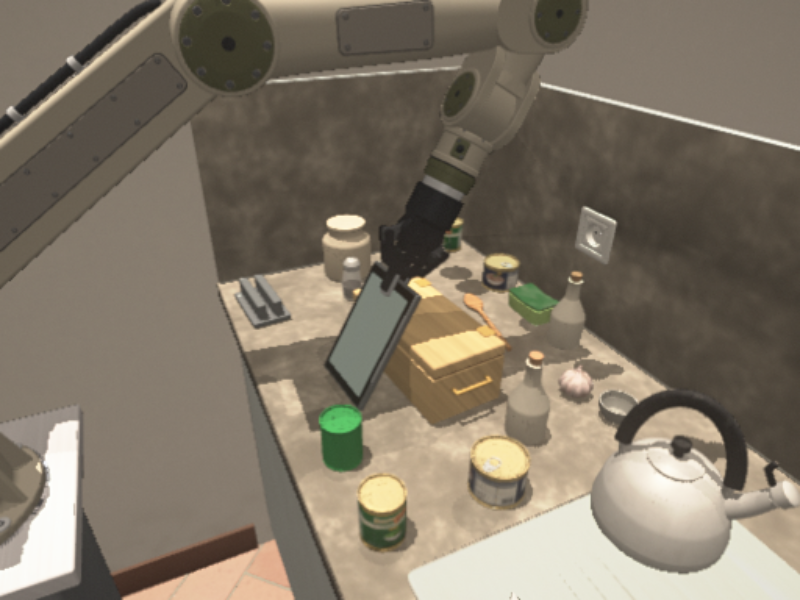

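The tablet is held leaning over the front of the box, screen out, with its lower edge near (355,400) in the picture. The measured face agrees with the pose I worked out. One idle row to see whether the arm has settled.

Emit:
{"op": "play_rows", "data": {
  "increments": [
    [0, 0, 0, 0, 0, 0, 0],
    [0, 0, 0, 0, 0, 0, 0]
  ]
}}

```text
time_s: 8.15
tool_pos: [707.7, 13.9, 324.2]
orientation: [0.654, 0.712, -0.189, -0.173]
contact_force: [-0.5, 0.9, -3.0]
opening: 11.1
grip_force: 69.2
```

```bash
python3 -c "
from tgt import *
tab()"
```

```text
tcp [707.7  13.9 324.2] q [-0.079  0.953  0.874  2.004 -0.081  1.427] F [-0.5  0.9 -3. ]
origin a,b,z 537.0 -44.8 27.3 lean 29.69 side lean 0.0 normal yaw 4.92
back lower edge a,z 542.2 24.3
```

Emit:
{"op": "play_rows", "data": {
  "increments": [
    [0.01, -0.001, -0.02, 0, 0, 0, 0],
    [0.01, -0.001, -0.03, 0, 0, 0, 0],
    [0.01, -0.001, -0.025, 0, 0, 0, 0],
    [0.01, 0, -0.013, 0, 0, 0, 0],
    [0, 0, 0, 0, 0, 0, 0]
  ]
}}

```text
time_s: 8.65
tool_pos: [718.4, 12.5, 299.0]
orientation: [0.653, 0.712, -0.19, -0.175]
contact_force: [-0.2, -0.5, -2.4]
opening: 11.2
grip_force: 69.3
```

Emit:
{"op": "play_rows", "data": {
  "increments": [
    [0, 0, 0, 0, 0, 0, 0],
    [0, 0, 0, 0, 0, 0, 0]
  ]
}}

```text
time_s: 8.85
tool_pos: [718.4, 12.6, 299.1]
orientation: [0.653, 0.712, -0.19, -0.175]
contact_force: [-1.5, -0.3, -2.8]
opening: 10.8
grip_force: 69.3
```

```bash
cat > look.py <<'E'
from tgt import *
def face(nm,zs=(20,40,60,80,100,120,140,160)):
    S=snap('side',nm);A=cloud(S)
    f=A[90:270,150:330].reshape(-1,3);f=f[np.isfinite(f[:,0])];a=f[:,:2]@ex;b=f[:,:2]@ey
    out=[]
    for z in zs:
        k=(abs(f[:,2]-z)<4)&(a<615+max(0,z-100)*.75)&(a>480)&(abs(b+46)<60)
        if k.sum()>5: m=np.median(a[k]);out.append((z,m));q=k;print(z,k.sum(),m.round(1),end=' | ')
    c=np.polyfit(*np.array(out).T,1);print('\nlean',np.degrees(np.arctan(c[0])),'a at z=6',c[0]*6+c[1])
    k=(f[:,2]>30)&(f[:,2]<165)&(abs(a-np.polyval(c,f[:,2]))<3)&(abs(b+46)<90)
    # yaw residual
    d=np.linalg.lstsq(np.c_[np.ones(k.sum()),b[k],f[k,2]],a[k],rcond=None)[0];print('yaw resid',-np.degrees(d[1]),'b',np.percentile(b[k],[.3,99.7]))
    return S
E
python3 -c "
from look import *
tab();face('p1')"
```

```text
tcp [718.4  12.6 299.1] q [-0.08   0.991  0.89   1.986 -0.081  1.427] F [-1.5 -0.3 -2.8]
origin a,b,z 546.3 -46.7 2.8 lean 29.93 side lean -0.04 normal yaw 4.9
back lower edge a,z 551.5 -0.1
20 107 548.6 | 40 102 560.3 | 60 114 572.0 | 80 107 583.3 | 100 120 594.9 | 120 118 606.8 | 140 121 618.1 | 160 118 629.2 | 
lean 29.988362727246514 a at z=6 540.682713555215
yaw resid 0.16556278754922266 b [-111.73382667   17.57416711]
```

Emit:
{"op": "play_rows", "data": {
  "increments": [
    [0.01, 0.001, 0, 0, 0, 0, 0],
    [0.008, 0.001, 0, 0, 0, 0, 0],
    [0.004, 0, 0, 0, 0, 0, 0],
    [0, 0, 0, 0, 0, 0, 0],
    [0, 0, 0, 0, 0, 0, 0]
  ]
}}

```text
time_s: 9.4
tool_pos: [723.8, 13.1, 299.1]
orientation: [0.653, 0.712, -0.19, -0.175]
contact_force: [-1.6, -0.3, -4.3]
opening: 11.1
grip_force: 69.3
```

```bash
python3 -c "
from look import *
tab()"
```

```text
tcp [723.8  13.1 299.1] q [-0.078  1.013  0.934  2.009 -0.08   1.428] F [-1.6 -0.3 -4.3]
origin a,b,z 551.7 -46.6 2.9 lean 29.95 side lean -0.05 normal yaw 4.9
back lower edge a,z 556.9 -0.1
```

Emit:
{"op": "play_rows", "data": {
  "increments": [
    [0, 0, -0.005, 0, 0, 0, 0],
    [0, 0, 0, 0, 0, 0, 0],
    [0, 0, 0, 0, 0, 0, 0]
  ]
}}

```text
time_s: 9.7
tool_pos: [723.7, 13.1, 299.0]
orientation: [0.653, 0.712, -0.19, -0.175]
contact_force: [-1.4, 1.0, 4.5]
opening: 10.8
grip_force: 70.1
```

Emit:
{"op": "play_rows", "data": {
  "increments": [
    [0.005, 0, 0, 0, 0, 0, 0],
    [0, 0, 0, 0, 0, 0, 0],
    [0, 0, 0, 0, 0, 0, 0]
  ]
}}

```text
time_s: 10.0
tool_pos: [724.4, 13.2, 298.5]
orientation: [0.653, 0.711, -0.191, -0.176]
contact_force: [-5.5, 0.2, 3.2]
opening: 11.0
grip_force: 70.1
```

```bash
python3 -c "
from look import *
tab()"
```

```text
tcp [724.4  13.2 298.5] q [-0.078  1.017  0.941  2.014 -0.081  1.429] F [-5.5  0.2  3.2]
origin a,b,z 551.7 -46.6 2.7 lean 30.06 side lean -0.05 normal yaw 4.91
back lower edge a,z 556.9 -0.3
```

Both the worktop and the box edge carry load now, at the predicted pose. Releasing.

Emit:
{"op": "play_rows", "data": {
  "increments": [
    [0, 0, 0, 0, 0, 0, 0.16],
    [0, 0, 0, 0, 0, 0, 0.2],
    [0, 0, 0, 0, 0, 0, 0.25],
    [0, 0, 0, 0, 0, 0, 0.32],
    [0, 0, 0, 0, 0, 0, 0.38]
  ],
  "squeeze": 20
}}

```text
time_s: 10.5
tool_pos: [725.3, 13.1, 297.9]
orientation: [0.653, 0.712, -0.19, -0.175]
contact_force: [-0.8, 0.2, 0.1]
opening: 32.5
grip_force: 0.0
```

Emit:
{"op": "play_rows", "data": {
  "increments": [
    [0, 0, 0, 0, 0, 0, 0.38],
    [0, 0, 0, 0, 0, 0, 0.38]
  ]
}}

```text
time_s: 10.7
tool_pos: [725.2, 13.1, 297.9]
orientation: [0.653, 0.712, -0.19, -0.175]
contact_force: [0.6, -0.1, -1.1]
opening: 32.5
grip_force: 0.0
```

```bash
python3 -c "
from look import *
tab();face('r1')"
```

```text
tcp [725.2  13.1 297.9] q [-0.078  1.017  0.941  2.011 -0.08   1.428] F [ 0.6 -0.1 -1.1]
origin a,b,z 553.4 -46.8 1.6 lean 29.89 side lean -0.04 normal yaw 4.9
back lower edge a,z 558.6 -1.4
20 102 551.2 | 40 107 563.4 | 60 115 575.5 | 80 118 587.7 | 100 113 600.0 | 120 124 611.8 | 140 121 624.3 | 160 115 635.7 | 
lean 31.1674716935165 a at z=6 542.8932189273085
yaw resid 0.09695296740138847 b [-112.05944939   17.57482227]
```

Emit:
{"op": "play_rows", "data": {
  "increments": [
    [0.01, 0.001, 0.0173, 0, 0, 0, 0.38],
    [0.02, 0.0017, 0.0347, 0, 0, 0, 0.38],
    [0.02, 0.0017, 0.0347, 0, 0, 0, 0.38],
    [0.02, 0.0017, 0.0347, 0, 0, 0, 0.38],
    [0.02, 0.0017, 0.0347, 0, 0, 0, 0.38]
  ]
}}

```text
time_s: 11.25
tool_pos: [738.7, 14.9, 331.5]
orientation: [0.653, 0.712, -0.19, -0.175]
contact_force: [0.6, 0.1, -0.3]
opening: 32.9
grip_force: 0.0
```

Emit:
{"op": "play_rows", "data": {
  "increments": [
    [0.01, 0.001, 0.0173, 0, 0, 0, 0.38],
    [0, 0, 0, 0, 0, 0, 0.38]
  ]
}}

```text
time_s: 11.45
tool_pos: [738.3, 15.0, 339.6]
orientation: [0.654, 0.713, -0.186, -0.17]
contact_force: [-1.0, 0.4, -0.1]
opening: 32.3
grip_force: 0.0
```

```bash
python3 -c "
from look import *
tab();face('r2')"
```

```text
tcp [738.3  15.  339.6] q [-0.075  1.12   1.265  2.219 -0.078  1.431] F [-1.   0.4 -0.1]
origin a,b,z 570.3 -46.5 41.1 lean 29.17 side lean 0.04 normal yaw 4.88
back lower edge a,z 575.5 38.2
20 108 551.5 | 40 108 563.2 | 60 113 575.6 | 80 118 587.9 | 100 115 599.9 | 120 116 612.1 | 140 118 624.1 | 160 131 636.7 | 
lean 31.32231160574232 a at z=6 542.7451127138235
yaw resid 0.08673742328912515 b [-111.85236807   17.55664001]
```

Emit:
{"op": "play_rows", "data": {
  "increments": [
    [-0.05, 0, 0.06, 0, 0, 0, 0.38],
    [-0.05, 0, 0.08, 0, 0, 0, 0.38],
    [-0.05, 0, 0.1, 0, 0, 0, 0.38],
    [-0.05, 0, 0.1, 0, 0, 0, 0.38],
    [-0.05, 0, 0.1, 0, 0, 0, 0.38]
  ]
}}

```text
time_s: 12.0
tool_pos: [675.0, 15.0, 449.7]
orientation: [0.654, 0.713, -0.186, -0.171]
contact_force: [-0.3, -0.6, 0.0]
opening: 32.5
grip_force: 0.0
```

```bash
python3 -c "
from look import *
tab();face('r3')"
```

```text
tcp [675.   15.  449.7] q [-0.081  0.908  1.095  2.263 -0.081  1.425] F [-0.3 -0.6  0. ]
origin a,b,z 506.8 -41.1 151.6 lean 29.26 side lean 0.03 normal yaw 4.88
back lower edge a,z 512.0 148.6
20 103 551.4 | 40 111 563.1 | 60 111 575.5 | 80 115 587.6 | 100 119 600.0 | 120 120 612.1 | 140 122 624.0 | 160 122 636.5 | 
lean 31.32331100436022 a at z=6 542.6615132215377
yaw resid 0.009669462554601176 b [-111.70939616   17.20562782]
```

Emit:
{"op": "play_rows", "data": {
  "increments": [
    [-0.081, -0.08, 0, 0.0028, -0.0325, 0, 0.6],
    [-0.081, -0.12, 0, 0.0028, -0.0325, 0, 0.8],
    [-0.081, -0.12, 0, 0.0028, -0.0325, 0, 1],
    [-0.081, -0.12, 0, 0.0028, -0.0325, 0, 1],
    [-0.081, -0.12, 0, 0.0028, -0.0325, 0, 1]
  ]
}}

```text
time_s: 12.55
tool_pos: [580.2, -121.0, 449.7]
orientation: [0.676, 0.737, -0.008, -0.007]
contact_force: [1.1, -0.8, 0.4]
opening: 85.3
grip_force: 0.0
```

Emit:
{"op": "play_rows", "data": {
  "increments": [
    [-0.081, -0.12, 0, 0, 0, 0.045, 1],
    [-0.081, -0.12, 0, 0, 0, 0.045, 1],
    [-0.081, -0.12, 0, 0, 0, 0.045, 1],
    [-0.06, -0.12, 0, 0, 0, 0.045, 1],
    [-0.02, -0.05, 0, 0, 0, 0.045, 1]
  ]
}}

```text
time_s: 13.05
tool_pos: [499.1, -254.8, 449.6]
orientation: [0.378, 0.926, -0.013, -0.004]
contact_force: [-0.2, 0.8, 0.5]
opening: 85.6
grip_force: 0.0
```

Emit:
{"op": "play_rows", "data": {
  "increments": [
    [0, 0, 0, 0, 0, 0.045, 1],
    [0, 0, 0, 0, 0, 0.045, 1],
    [0, 0, 0, 0, 0, 0.045, 1],
    [0, 0, 0, 0, 0, 0.045, 1],
    [0, 0, 0, 0, 0, 0.045, 1]
  ]
}}

```text
time_s: 13.55
tool_pos: [500.5, -252.7, 449.4]
orientation: [0.033, 0.999, -0.014, 0.0]
contact_force: [-1.1, 0.1, 0.1]
opening: 85.8
grip_force: 0.0
```

Emit:
{"op": "play_rows", "data": {
  "increments": [
    [0, 0, 0, 0, 0, 0.045, 1],
    [0, 0, 0, 0, 0, 0.005, 1],
    [0, 0, 0, 0, 0, 0, 1]
  ]
}}

```text
time_s: 13.85
tool_pos: [500.5, -252.6, 449.2]
orientation: [-0.041, 0.999, -0.014, 0.001]
contact_force: [-0.8, 0.2, -0.3]
opening: 85.9
grip_force: 0.0
```

Run:
```python
from look import *
s=manip.get_state();m=R.from_quat(s['orientation']).as_matrix();print(s['tool_pos'],s['joint_positions'].round(3),'\n',m.round(4),np.degrees(np.arctan2(m[1,1],m[0,1])))
print('tip-ish',s['tool_pos']+155*m[:,2])
S=face('q1');A=cloud(S);p=A[300:355,225:265].reshape(-1,3);p=p[(p[:,2]>66)&(p[:,2]<80)];print(cv2.minEnclosingCircle(p[:,:2].astype(np.float32)))
```

```text
[ 500.51241879 -252.56782513  449.19076829] [-0.606  0.268  0.093  1.377 -0.022 -0.689] 
 [[-9.966e-01 -8.280e-02  2.400e-03]
 [-8.280e-02  9.962e-01 -2.830e-02]
 [-1.000e-04 -2.840e-02 -9.996e-01]] 94.7517106740844
tip-ish [ 500.88952195 -256.95824499  294.25341964]
20 117 551.7 | 40 114 563.2 | 60 118 575.9 | 80 123 587.8 | 100 116 599.8 | 120 83 611.7 | 140 67 623.9 | 160 14 636.6 | 
lean 31.197052068327725 a at z=6 542.9664637859111
yaw resid 0.03239982866242853 b [-111.242047     16.94398954]
((491.3964538574219, -259.4322509765625), 29.458148956298828)
```

Emit:
{"op": "play_rows", "data": {
  "increments": [
    [-0.016, -0.011, -0.06, 0.0045, 0.0004, 0, 1],
    [-0.015, -0.0115, -0.12, 0.0045, 0.0004, 0, 1],
    [0, 0, -0.15, 0, 0, 0, 1],
    [0, 0, -0.15, 0, 0, 0, 1],
    [0, 0, -0.15, 0, 0, 0, 1]
  ]
}}

```text
time_s: 14.4
tool_pos: [492.7, -258.3, 290.2]
orientation: [-0.042, 0.999, -0.0, -0.0]
contact_force: [0.3, -0.2, 0.5]
opening: 85.7
grip_force: 0.0
```

Emit:
{"op": "play_rows", "data": {
  "increments": [
    [0, 0, 0, 0, 0, 0, 1],
    [0, 0, 0, 0, 0, 0, 1]
  ]
}}

```text
time_s: 14.6
tool_pos: [492.7, -258.2, 291.5]
orientation: [-0.042, 0.999, 0.001, -0.001]
contact_force: [1.3, -0.6, 1.0]
opening: 85.3
grip_force: 0.0
```

Run:
```python
from look import *
s=manip.get_state();m=R.from_quat(s['orientation']).as_matrix();print(s['tool_pos'],m[:,2].round(4),'pinch',s['tool_pos']+155*m[:,2])
```

```text
[ 492.73693806 -258.18287029  291.50393749] [-0.0022  0.0014 -1.    ] pinch [ 492.40314245 -257.96309939  136.50445272]
```

Down 93 mm onto the tin, then close.

Emit:
{"op": "play_rows", "data": {
  "increments": [
    [0, 0, -0.08, 0, 0, 0, 1],
    [0, 0, -0.12, 0, 0, 0, 1],
    [0, 0, -0.1, 0, 0, 0, 1],
    [0, 0, -0.06, 0, 0, 0, 1],
    [0, 0, -0.012, 0, 0, 0, 1]
  ]
}}

```text
time_s: 15.1
tool_pos: [493.4, -258.6, 199.0]
orientation: [-0.042, 0.999, 0.0, -0.0]
contact_force: [-0.1, 0.4, 0.8]
opening: 86.0
grip_force: 0.0
```

Emit:
{"op": "play_rows", "data": {
  "increments": [
    [0, 0, 0, 0, 0, 0, 1],
    [0, 0, 0, 0, 0, 0, 0.8],
    [0, 0, 0, 0, 0, 0, 0.7],
    [0, 0, 0, 0, 0, 0, 0.6],
    [0, 0, 0, 0, 0, 0, 0.5]
  ],
  "squeeze": 35
}}

```text
time_s: 15.6
tool_pos: [493.5, -258.7, 200.0]
orientation: [-0.043, 0.999, -0.001, 0.001]
contact_force: [-1.3, -0.6, 5.4]
opening: 56.3
grip_force: 36.5
```

Emit:
{"op": "play_rows", "data": {
  "increments": [
    [0, 0, 0, 0, 0, 0, 0.5],
    [0, 0, 0, 0, 0, 0, 0.5],
    [0, 0, 0, 0, 0, 0, 0.5]
  ]
}}

```text
time_s: 15.9
tool_pos: [493.5, -258.8, 200.0]
orientation: [-0.043, 0.999, -0.001, 0.001]
contact_force: [-0.3, -0.1, 4.4]
opening: 56.5
grip_force: 36.5
```

Emit:
{"op": "play_rows", "data": {
  "increments": [
    [0, 0, 0.04, 0, 0, 0, 0.5],
    [0, 0, 0.08, 0, 0, 0, 0.5],
    [0, 0, 0.12, 0, 0, 0, 0.5],
    [0, 0, 0.12, 0, 0, 0, 0.5],
    [0, 0, 0.08, 0, 0, 0, 0.5]
  ]
}}

```text
time_s: 16.4
tool_pos: [493.0, -258.3, 311.2]
orientation: [-0.043, 0.999, -0.0, 0.0]
contact_force: [-0.1, -0.1, -2.0]
opening: 56.7
grip_force: 37.8
```

Emit:
{"op": "play_rows", "data": {
  "increments": [
    [0, 0.08, 0, 0, 0, 0, 0.5],
    [0, 0.14, 0, 0, 0, 0, 0.5],
    [0, 0.14, 0, 0, 0, 0, 0.5],
    [0, 0.14, 0, 0, 0, 0, 0.5],
    [0, 0.14, 0, 0, 0, 0, 0.5]
  ]
}}

```text
time_s: 16.9
tool_pos: [491.7, -95.9, 307.5]
orientation: [-0.043, 0.999, 0.001, -0.001]
contact_force: [0.2, -0.1, -1.1]
opening: 57.1
grip_force: 37.9
```

Emit:
{"op": "play_rows", "data": {
  "increments": [
    [0, 0.14, 0, 0, 0, 0, 0.5],
    [0.012, 0.12, 0, 0, 0, 0, 0.5],
    [0.012, 0.07, 0, 0, 0, 0, 0.5],
    [0.012, 0.04, 0, 0, 0, 0, 0.5],
    [0, 0, 0, 0, 0, 0, 0.5]
  ]
}}

```text
time_s: 17.4
tool_pos: [501.4, -4.3, 307.8]
orientation: [-0.044, 0.999, 0.001, -0.001]
contact_force: [-0.3, -0.6, -1.6]
opening: 56.4
grip_force: 38.0
```

Emit:
{"op": "play_rows", "data": {
  "increments": [
    [0, 0, 0, 0, 0, 0, 0.5],
    [0, 0, 0, 0, 0, 0, 0.5]
  ]
}}

```text
time_s: 17.6
tool_pos: [501.7, -6.4, 308.0]
orientation: [-0.042, 0.999, 0.0, -0.001]
contact_force: [-1.0, 0.2, -1.4]
opening: 56.1
grip_force: 38.0
```

Run:
```python
from look import *
s=manip.get_state();m=R.from_quat(s['orientation']).as_matrix();p=s['tool_pos'];print(p,m[:,2].round(4),'yaw',np.degrees(np.arctan2(m[1,1],m[0,1])),'a,b',p[:2]@ex,p[:2]@ey)
S=snap('side','w1');cv2.imwrite('pics/w1v.png',S['color'][:,:,::-1])
```

```text
[501.65449472  -6.40963589 308.00695148] [-1.6e-03  5.0e-04 -1.0e+00] yaw 94.84452540359003 a,b 499.29931621213103 -48.97456819866557
```

View pics/w1v.png

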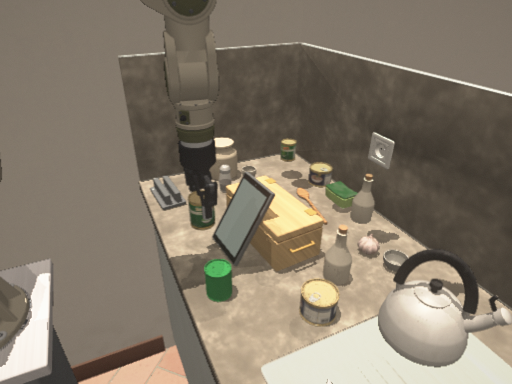

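The tablet leans on the box unaided at (243,215), the held tin is at (203,208), and the green tin and the others haven't moved. Lowering the tin 15 mm short of the tablet's foot.

Emit:
{"op": "play_rows", "data": {
  "increments": [
    [0, 0.009, -0.06, 0, 0, 0, 0.5],
    [0, 0, -0.1, 0, 0, 0, 0.5],
    [0, 0, -0.1, 0, 0, 0, 0.5],
    [0, 0, -0.08, 0, 0, 0, 0.5],
    [0, 0, -0.05, 0, 0, 0, 0.5]
  ]
}}

```text
time_s: 18.15
tool_pos: [501.1, -4.3, 209.0]
orientation: [-0.042, 0.999, 0.001, -0.002]
contact_force: [0.6, 0.0, -2.2]
opening: 56.3
grip_force: 37.9
```

Emit:
{"op": "play_rows", "data": {
  "increments": [
    [0, 0, -0.03, 0, 0, 0, 0.5],
    [0, 0, 0, 0, 0, 0, 0.5],
    [0, 0, 0, 0, 0, 0, 0.5]
  ]
}}

```text
time_s: 18.45
tool_pos: [502.1, -3.9, 203.6]
orientation: [-0.042, 0.999, 0.0, -0.0]
contact_force: [0.7, 0.8, -1.1]
opening: 56.6
grip_force: 37.9
```

```bash
cat > tin.py <<'E'
from look import *
def tin(nm):
    s=manip.get_state();p=s['tool_pos'];print(p.round(2),s['contact_force'].round(1),'a,b',p[:2]@ex,p[:2]@ey)
    A=cloud(load(nm)).reshape(-1,3);A=A[np.isfinite(A[:,0])];a=A[:,:2]@ex;b=A[:,:2]@ey
    for z in(6,12,20,60):
        k=(abs(A[:,2]-z)<3)&(a>465)&(a<545)&(abs(b+47)<31)
        if k.sum()<5: continue
        q=np.c_[a[k],b[k]]
        # fit fixed-radius circle to the seen side, ignoring the tablet
        from scipy.optimize import least_squares
        r=least_squares(lambda c:np.hypot(q[:,0]-c[0],q[:,1]-c[1])-28.5,[505,-47],loss='soft_l1').x
        print('z',z,k.sum(),'tin centre a,b',r.round(1))
E
python3 -c "
from tin import *
face('w2',zs=(60,80,100,120));tin('w2')"
```

```text
60 154 574.8 | 80 154 586.9 | 100 171 598.9 | 120 159 611.2 | 
lean 31.204012778933755 a at z=6 542.0438393912242
yaw resid 0.06935085932754535 b [-111.11916654   16.68514416]
[502.26  -3.81 203.94] [-0.2  0.1 -1.1] a,b 500.12699446852855 -46.43562465961695
z 6 41 tin centre a,b [506.3 -50.5]
z 12 50 tin centre a,b [499.1 -45.2]
z 20 48 tin centre a,b [498.7 -45.1]
z 60 27 tin centre a,b [498.7 -45.2]
```

Emit:
{"op": "play_rows", "data": {
  "increments": [
    [0.01, -0.003, -0.01, 0, 0, 0, 0.5],
    [0.016, 0.001, 0, 0, 0, 0, 0.5],
    [0.016, 0.001, 0, 0, 0, 0, 0.5],
    [0.01, 0.001, 0, 0, 0, 0, 0.5],
    [0, 0, 0, 0, 0, 0, 0.5]
  ]
}}

```text
time_s: 19.0
tool_pos: [515.4, -3.4, 200.8]
orientation: [-0.043, 0.999, 0.0, -0.0]
contact_force: [-0.1, 0.3, -2.2]
opening: 56.7
grip_force: 37.9
```

Emit:
{"op": "play_rows", "data": {
  "increments": [
    [0, 0, 0, 0, 0, 0, 0.5],
    [0, 0, 0, 0, 0, 0, 0.5]
  ]
}}

```text
time_s: 19.2
tool_pos: [514.6, -3.4, 200.6]
orientation: [-0.043, 0.999, 0.0, -0.001]
contact_force: [0.3, -0.6, -1.7]
opening: 56.4
grip_force: 37.9
```

```bash
python3 -c "
from tin import *
face('w3',zs=(60,80,100,120));tin('w3')"
```

```text
60 168 574.5 | 80 160 586.9 | 100 169 598.8 | 120 169 611.0 | 
lean 31.25350400229193 a at z=6 541.8196168970507
yaw resid 0.005459451358540477 b [-110.99652019   16.3851129 ]
[514.61  -3.43 200.66] [-0.3 -0.9 -1.1] a,b 512.4615375756428 -47.10269228200775
z 6 33 tin centre a,b [512.5 -46.9]
z 12 42 tin centre a,b [511.4 -45.6]
z 20 44 tin centre a,b [511.4 -45.5]
z 60 24 tin centre a,b [510.4 -45.4]
```

Emit:
{"op": "play_rows", "data": {
  "increments": [
    [0.006, -0.004, 0, 0, 0, 0, 0.5],
    [0, 0, 0, 0, 0, 0, 0.5],
    [0, 0, 0, 0, 0, 0, 0.5]
  ]
}}

```text
time_s: 19.55
tool_pos: [516.3, -4.5, 200.7]
orientation: [-0.043, 0.999, 0.0, -0.001]
contact_force: [-0.5, 1.4, -1.9]
opening: 56.8
grip_force: 37.9
```

Emit:
{"op": "play_rows", "data": {
  "increments": [
    [0.003, 0, 0, 0, 0, 0, 0.5],
    [0, 0, 0, 0, 0, 0, 0.5],
    [0, 0, 0, 0, 0, 0, 0.5]
  ]
}}

```text
time_s: 19.85
tool_pos: [517.1, -4.5, 200.7]
orientation: [-0.043, 0.999, 0.0, -0.001]
contact_force: [-0.5, -1.1, -2.1]
opening: 56.6
grip_force: 37.9
```

Emit:
{"op": "play_rows", "data": {
  "increments": [
    [0.003, 0, 0, 0, 0, 0, 0.5],
    [0, 0, 0, 0, 0, 0, 0.5],
    [0, 0, 0, 0, 0, 0, 0.5]
  ]
}}

```text
time_s: 20.15
tool_pos: [517.7, -4.5, 200.6]
orientation: [-0.043, 0.999, 0.0, -0.001]
contact_force: [0.4, -0.2, -1.4]
opening: 56.7
grip_force: 37.9
```

```bash
python3 -c "
from tin import *
face('w4',zs=(60,80,100,120));tin('w4')"
```

```text
60 170 574.1 | 80 164 587.2 | 100 166 599.0 | 120 165 611.0 | 
lean 31.51982840869491 a at z=6 541.3153157907803
yaw resid 0.020254802113141356 b [-111.88567815   16.15062812]
[517.77  -4.45 200.69] [ 0.3  0.4 -2.4] a,b 515.5198859856492 -48.38908511198847
z 6 28 tin centre a,b [515.8 -49.3]
z 12 34 tin centre a,b [514.3 -46.7]
z 20 49 tin centre a,b [514.1 -47. ]
z 60 28 tin centre a,b [514.5 -48.2]
```

Emit:
{"op": "play_rows", "data": {
  "increments": [
    [0.003, 0, 0, 0, 0, 0, 0.5],
    [0, 0, 0, 0, 0, 0, 0.5],
    [0, 0, 0, 0, 0, 0, 0.5]
  ]
}}

```text
time_s: 20.5
tool_pos: [518.3, -4.4, 200.6]
orientation: [-0.043, 0.999, 0.0, -0.001]
contact_force: [-1.4, -0.2, -2.4]
opening: 56.5
grip_force: 37.9
```

Emit:
{"op": "play_rows", "data": {
  "increments": [
    [0.003, 0, 0, 0, 0, 0, 0.5],
    [0, 0, 0, 0, 0, 0, 0.5],
    [0, 0, 0, 0, 0, 0, 0.5]
  ]
}}

```text
time_s: 20.8
tool_pos: [518.8, -4.4, 200.5]
orientation: [-0.043, 0.999, 0.0, -0.001]
contact_force: [-4.0, 1.4, 0.9]
opening: 56.6
grip_force: 37.9
```

```bash
python3 -c "
from tin import *
face('w5');tin('w5')
S=load('w5');cv2.imwrite('pics/w5v.png',cv2.resize(S['color'][150:280,160:300],(750,600),interpolation=cv2.INTER_CUBIC)[:,:,::-1])"
```

```text
20 116 548.9 | 40 133 561.2 | 60 169 574.2 | 80 161 586.6 | 100 172 598.8 | 120 167 611.2 | 140 178 623.3 | 160 218 634.5 | 
lean 31.58443848019118 a at z=6 540.6902219509137
yaw resid 0.09117954503093748 b [-111.44801219   15.60599827]
[518.75  -4.4  200.53] [-3.9 -0.3  1. ] a,b 516.5002325166722 -48.42429650581562
z 6 26 tin centre a,b [515.6 -48.5]
z 12 39 tin centre a,b [515.  -46.7]
z 20 43 tin centre a,b [515.  -46.8]
z 60 23 tin centre a,b [515.2 -47.6]
```

View pics/w5v.png

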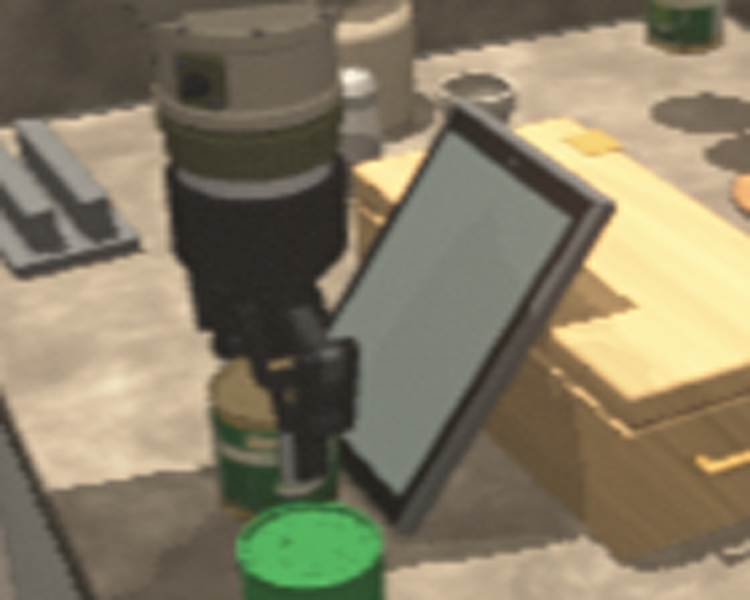

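The tin's far side meets the tablet's foot, near (345,490) in the crop, and the 4 N push back confirms the contact. Setting it down and letting go.

Emit:
{"op": "play_rows", "data": {
  "increments": [
    [0, 0, -0.003, 0, 0, 0, 0.5],
    [0, 0, 0, 0, 0, 0, 0.5],
    [0, 0, 0, 0, 0, 0, 0.5]
  ]
}}

```text
time_s: 21.15
tool_pos: [518.8, -4.4, 200.1]
orientation: [-0.043, 0.999, 0.0, -0.001]
contact_force: [-5.8, -0.1, 4.3]
opening: 56.7
grip_force: 38.6
```

Emit:
{"op": "play_rows", "data": {
  "increments": [
    [0, 0, 0, 0, 0, 0, 0.7],
    [0, 0, 0, 0, 0, 0, 0.76],
    [0, 0, 0, 0, 0, 0, 0.84],
    [0, 0, 0, 0, 0, 0, 0.92],
    [0, 0, 0, 0, 0, 0, 0.92]
  ],
  "squeeze": 20
}}

```text
time_s: 21.65
tool_pos: [519.6, -4.5, 200.1]
orientation: [-0.043, 0.999, 0.0, -0.0]
contact_force: [0.2, 0.4, -0.1]
opening: 78.3
grip_force: 0.0
```

Emit:
{"op": "play_rows", "data": {
  "increments": [
    [0, 0, 0.02, 0, 0, 0, 0.92],
    [0, 0, 0.06, 0, 0, 0, 0.92],
    [0, 0, 0.1, 0, 0, 0, 0.92],
    [0, 0, 0.12, 0, 0, 0, 0.92],
    [0, 0, 0.12, 0, 0, 0, 0.92]
  ]
}}

```text
time_s: 22.15
tool_pos: [519.1, -4.4, 306.2]
orientation: [-0.043, 0.999, 0.0, -0.001]
contact_force: [0.8, -0.9, 0.2]
opening: 78.6
grip_force: 0.0
```

Emit:
{"op": "play_rows", "data": {
  "increments": [
    [-0.06, -0.08, 0.1, 0, 0, 0, 0.92],
    [-0.06, -0.14, 0.1, 0, 0, 0, 0.92],
    [0, -0.14, 0.05, 0, 0, 0, 0.92],
    [0, -0.1, 0, 0, 0, 0, 0.92],
    [0, 0, 0, 0, 0, 0, 0.92]
  ]
}}

```text
time_s: 22.65
tool_pos: [489.5, -122.1, 368.6]
orientation: [-0.041, 0.999, -0.001, 0.001]
contact_force: [-0.3, 0.4, -0.4]
opening: 78.7
grip_force: 0.0
```

```bash
python3 -c "
from tin import *
S=face('f1');tin('f1')
cv2.imwrite('pics/f1v.png',cv2.resize(S['color'][130:330,150:350],(600,600),interpolation=cv2.INTER_CUBIC)[:,:,::-1])
A=cloud(S).reshape(-1,3);p=A[(A[:,2]>64)&(A[:,2]<76)&(abs(A[:,0]-516)<34)&(abs(A[:,1]+3)<34)];q=np.c_[p[:,:2]@ex,p[:,:2]@ey].astype(np.float32);print(len(q),cv2.minEnclosingCircle(q))"
```

```text
20 123 549.2 | 40 164 561.7 | 60 154 573.1 | 80 97 587.8 | 100 97 599.9 | 120 122 612.1 | 140 123 624.0 | 160 131 636.5 | 
lean 32.061733703215076 a at z=6 540.4104134989082
yaw resid 0.14157682322219378 b [-111.96943423   15.61391593]
[ 489.19 -120.68  367.95] [ 1.   0.2 -0.1] a,b 477.1800412416356 -161.77762353092743
z 6 26 tin centre a,b [515.5 -48.4]
z 12 38 tin centre a,b [514.4 -47.2]
z 20 46 tin centre a,b [514.6 -46.8]
z 60 54 tin centre a,b [514.4 -47.1]
305 ((513.1209716796875, -47.52949905395508), 30.519927978515625)
```

View pics/f1v.png

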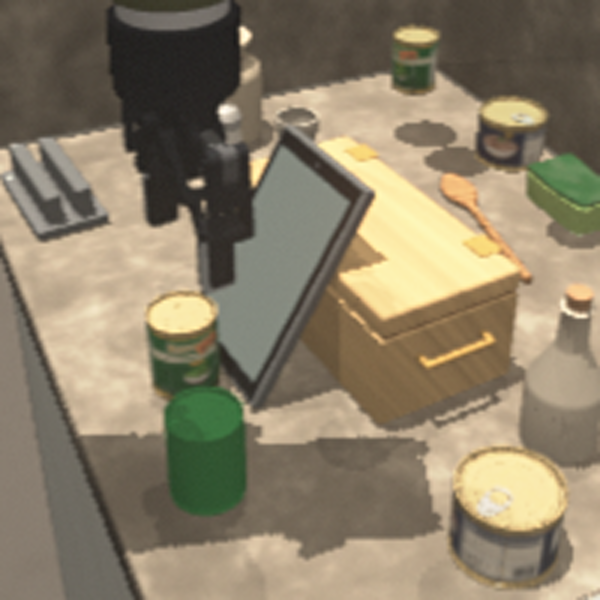

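The tin stands upright against the tablet's foot: its far side is at 543.0 mm and the foot at 542.9 mm. Their centres are 0.2 mm apart sideways, and the tablet leans 31° as it did after release. The gripper is clear and nothing else has moved.

```bash
python3 -c "
from station import manip
print(manip.job_done())"
```

```text
the job is handed in; nothing more can be done
None
```

I handed the job in at about 23 s: the tablet stands screen out against the middle of the bread box, leaning about 31°, with the small tin upright against the middle of its lower edge. One risk is that joint 3 read 1.265 rad for a moment while the gripper backed away from the tablet, against its stated limit of 1.26. The hand-in returned no verdict, so I don't know whether that counts against it.

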